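Test the bench shaker's emergency stop and reset it

TASK

Test the emergency stop of the bench shaker: press the red mushroom button down until it latches in, then push one end of its finger bar round clockwise, the way the white arrows show, until the button is released, and let it spring back out and straight. Then press the blue reset button fully in and let go, so that the shaker is ready again. Only push with the fingertips: do not take the red head between the fingers, and do not lift or shift the shaker, its dishes or anything else on the table.

Things in the scene. Friction and masses are not known exactly. Their poses are not given: they have to be found in the camera images.
- shaker: bench shaker: white machine, 270 x 210 mm (x, y), about 4 kg, loose on four rubber feet. Origin: centre of its underside; its -x is the front (robot side), +y its left. At the front is the control deck, 90 mm deep, 70 mm above the table, with the red stop button and the blue reset button; behind it the platform, its mat 84 mm and its rail 96 mm above the table, with two dishes
- stop_bar_top (a point): centre of the top of the finger bar on the red mushroom head; moves and turns with it. Head 60 mm across, on a yellow plate, 92 mm left of the blue button; its bar is 54 mm long (this frame's y, at rest the shaker's y), 11 mm thick (x) and stands 16 mm above the head's crown. z up. At rest 126 mm above the table. White arrows on the head show clockwise
- stop_press (a joint): how far the mushroom is pushed in, m: 0 = fully out, 0.007 = fully in (hard stop). Takes about 5 N; past half travel it snaps over and stays latched at 0.007 by itself, held with about 4 N. Once the latch is released it springs fully out by itself
- stop_head (a joint): turn of the mushroom head, rad: 0 = rest, grows clockwise seen from above to 0.9 (hard stop); no turn the other way. A spring turns it back to 0 when let go (0.03 to 0.09 N m, about 4 N near the end of the bar). Turning the latched head lifts it by a cam; at about 0.5 rad the latch lets go and the head springs out (a finger on the bar may hold it back till it is withdrawn)
- reset_top (a point): centre of the top of the blue reset button, 26 mm across, in a steel ring 42 mm across and 12 mm high on the control deck; 88 mm above the table when out. z up
- reset (a joint): how far the blue button is pushed in, m: 0 = out, 0.006 = fully in (about 5 N, hard stop). It springs back by itself
- dish_left: lidded round dish, 93 mm across, 16 mm high, standing loose on the left of the shaker's platform; origin: centre of its underside
- dish_right: the same, on the right of the platform
- timer: bystander: white bench timer, 64 x 66 x 16 mm, lying loose on the table; origin: centre of its underside
- tape: bystander: roll of masking tape, 96 mm across, 25 mm high, lying loose on the table; origin: centre of its underside
- counter: bystander: hand tally counter, 42 x 69 x 26 mm, loose on the table; origin: centre of its underside
- vial: bystander: vial with white cap, 27 mm across, 64 mm tall, standing loose on the table; origin: centre of its underside
- boat: bystander: small white weighing tray, 56 x 56 x 13 mm, loose on the table; origin: centre of its underside
- eyepiece: bystander: black microscope eyepiece, 38 mm across, 50 mm tall, standing loose at the right edge of the table; origin: centre of its underside

How it is judged:
On the way, in this order (a step that is already met when the one before it is completed fails the run):
1. the red mushroom is pressed in and latched (value of joint stop_press above 0.006 m), for 0.3 s.
2. its head is turned clockwise while the latch lets go (value of joint stop_head above 0.35 rad), for 0.05 s.
3. the mushroom has sprung out and turned back straight (value of joint stop_press below 0.001 m and value of joint stop_head below 0.12 rad), for 0.2 s.
4. the blue reset button is pressed in (value of joint reset above 0.0045 m), for 0.05 s.
At the end, for the whole second after the job is handed in: The red mushroom is out (within 1 mm) and its bar straight again (within 0.12 rad), the blue button is out (within 1 mm), the shaker stands within 12 mm of where it stood, at rest, and the dishes and the other loose things within 20 mm of where they were (all of step 3 and value of joint reset below 0.001 m and distance of shaker from where it was at the start of the episode below 0.012 m and linear speed of shaker below 0.01 m/s and distance of each of dish_left, dish_right, timer, tape, counter, vial, boat, eyepiece from where it was at the start of the episode below 0.02 m); the robot touches nothing.
It fails at once if the shaker is lifted, tipped or shoved more than 12 mm (distance of shaker from where it was at the start of the episode above 0.012 m or angle between shaker's own z axis and vertical above 0.05 rad).
It fails at once if a dish on the platform or a thing on the table is moved more than 20 mm (distance of any of dish_left, dish_right, timer, tape, counter, vial, boat, eyepiece from where it was at the start of the episode above 0.02 m).
It fails at once if the red head is taken between the two fingers (the grasp point sinks to the bar, over the head's middle line) (x of the grasp point in the frame of stop_bar_top between -0.006 and 0.006 m and y of the grasp point in the frame of stop_bar_top between -0.03 and 0.03 m and z of the grasp point in the frame of stop_bar_top between -0.06 and 0.011 m).
It fails at once if the fingers press on the shaker or its buttons with more than 60 N (contact force between the fingers and shaker above 60 N).
It also fails if it takes over 48 s, if anything falls off the work surface, if the arm or the gripper's body presses on something with over 40 N, if the wrist force passes 120 N, or if a joint passes its speed limit or range.

ROBOT

A 7-joint arm with a two-finger parallel gripper is mounted at the origin on a cart in front of the work surface, level with it; the furniture and walls round the work are solid. World frame = base frame: x ahead of the robot, y to its left, z up, the work surface at z = 0. Lengths are in m, angles in rad, forces in N, time in s.
With the tool pointing down it reaches from about 0.425 to 0.925 m from the base axis. Payload 6.8 kg.
Tool frame: the origin (TCP) lies on the front face of the gripper's body, between the roots of the fingers; the fingertips stand 73 mm ahead of it and the grasp point (between the pads) lies 54 mm ahead of it (env.nose_length is the distance from the TCP to the fingertips, in m); z points along the fingers, y is the line along which they close (so a half turn about z gives the same grasp; the last joint's range is limited). The gripper opens to 85 mm and grips with 20 to 120 N. Pads are 22 mm wide; open, the fingers measure 114 mm over their backs; the gripper's body (76 mm by 85 mm) begins 54 mm behind the grasp point. The pads swing forward as they close: fully open they stand 13 mm farther back than shut.
Start: joints at [1.209, 0.477, 0.022, 1.555, -0.011, 1.109, -0.083], TCP at [0.169, -0.653, 0.304] pointing down, gripper open.
Joint ranges: [-2.96, 2.96], [-0.34, 2.1], [-1.41, 1.46], [0.24, 2.44], [-1.37, 4.51], [0.17, 1.92], [-2.96, 2.96]. Speed limits (rad/s): [2.39, 2.39, 3.14, 3.14, 3.14, 3.14, 3.14].

INTERFACE

Orientations are given as a unit quaternion [w, x, y, z].
In Python, from cell import env, kin, camera, calibration, job gives the robot as it stands. The module is installed in compiled form; this text tells all that it offers. Calls block until the motion is done:
- env.reach(position, orientation): joint-space move of the TCP to a pose.
- env.movel(position, velocity=0.15, rot=None, stop_force=None): straight line of the TCP; rot=None keeps the orientation; velocity is the mean speed in m/s. With stop_force (N) it stops when the force on the tool has changed by that much, and returns True; else False.
- env.goto_joints(angles): joint-space move.
- env.grip(opening, f_grip=None): finger opening in m; f_grip is the grip in N (None keeps the last); returns when the fingers have stopped.
- env.dwell(seconds).
- kin.inverse_kinematics(position, orientation): joint angles nearest the present ones, or None.
- env.get_state(): the state.
- camera(name): name is "scene" or "top" or "wrist"; returns (picture, depth): 400x640x3 uint8, blue, green, red; 400x640 float32, m along the optical axis (not along the pixel's ray), 0 where there is no reading.
- calibration(name): a dict with "fx", "fy", "cx", "cy" (pixels), "k1" (the pictures are not rectified: a ray, as slopes to the right and down, at radius r is drawn at 1 + k1 r^2 times it, then the intrinsics apply), "rvec" (rotation vector, rad) and "tvec" (3), from world to camera coordinates, as OpenCV has them. Camera axes: x right, y down, z forward; pixel columns grow to the right and rows downward; lengths in m; the calibration is good to about 2 mm. A picture is of the moment at which its call begins: read the wrist's pose just before it. calibration takes no time and is no camera call; for the wrist camera it gives the pose at the moment of the call.
A pose or a line that the arm cannot do raises env.PlanningError and nothing moves.
- job.job_done(): hands the job in; it is judged then, once.
The state is a dict: "time": time; "qpos": joint angles; "joint_velocities": joint speeds; "joint_torque": joint torques, N m; "tcp_pos": TCP position; "orientation": TCP orientation; "force": force on the tool from outside, world axes, zero at the start; "torque": the same for the moment, N m; "opening": finger opening in m; "gripper_force": force on a finger pad.
Only numpy, scipy, OpenCV 4.12 (cv2) and the standard library are available. Lean on these libraries where they do the work, as an engineer would, in place of code of your own. Each camera call takes 0.05 s, during which the arm holds its last target. There are 200 camera calls.

## Working session

There is one attempt and no reset: what is moved stays moved. The work goes in short steps, each a Python script; the robot and the scene stay as the last script left them, time stands still between calls to the robot, and variables do not carry over. Pictures are saved under pics/ and viewed, at most 10 in all, crops included, and the job is handed in when it is done.

```bash
mkdir -p pics
cat > h.py <<'E'
import numpy as np, cv2
from cell import env, kin, camera, calibration, job
def world(c,u,v,z=None,d=None):
    """pixel -> world, on plane z or at depth d"""
    K=np.array([[c['fx'],0,c['cx']],[0,c['fy'],c['cy']],[0,0,1.]])
    p=cv2.undistortPoints(np.array([[[u,v]]],float),K,np.array([c['k1'],0,0,0.]))[0,0]
    R=cv2.Rodrigues(np.array(c['rvec'],float))[0]; t=np.array(c['tvec'],float).ravel()
    o=-R.T@t; r=R.T@np.array([p[0],p[1],1.])
    return o+r*(d if z is None else (z-o[2])/r[2])
E
python3 - <<'E'
from h import *
for n in("scene","top"):
    p,d=camera(n); cv2.imwrite(f"pics/{n}0.png",p); np.save(n+"d.npy",d)
s=env.get_state(); print(s['time'],s['tcp_pos'],s['orientation'],s['opening'],env.nose_length)
E
```

```text
0.1 [ 0.16936769 -0.65297828  0.30301666] [-8.17235428e-04  9.91958468e-01  1.26561077e-01 -1.53954614e-04] 0.08536597528310223 0.0726
```

View pics/top0.png

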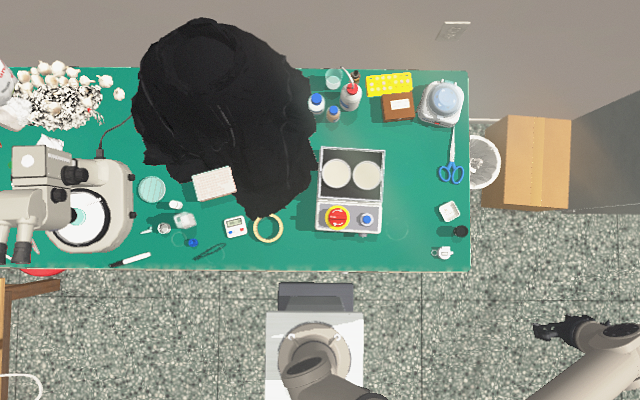

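View pics/scene0.png

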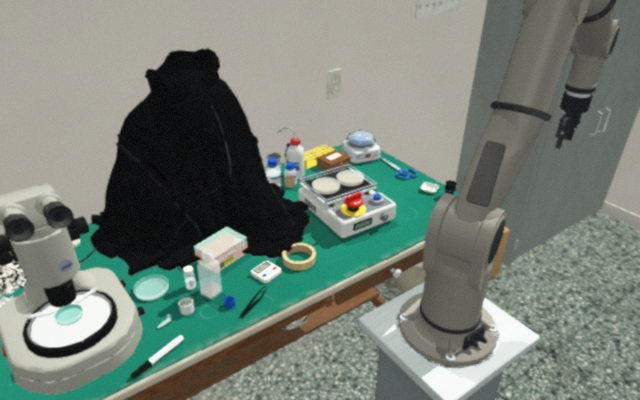

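The top view shows the red head at about (338,217) and the blue button at about (366,219). The shaker is nearly aligned with the axes. Next I'll go above it for a close look.

Run:
```python
from h import *
c=calibration("top")
r=world(c,338,217,.12);b=world(c,366,219,.088);print(r,b)
for q in [(316,233),(381,235)]: print(world(c,*q,.07))
m=(r+b)/2
yaw=0
env.reach([m[0]-0.03,m[1],0.36],[0,1,0,0])
print(env.get_state()['qpos'])
c=calibration("wrist");p,d=camera("wrist");cv2.imwrite("pics/w0.png",p);np.save("wd.npy",d)
import pickle;pickle.dump(c,open("wc.pkl","wb"))
s=env.get_state();print(s['time'],s['tcp_pos'],s['force'])
```

```text
[ 0.45838401 -0.06991691  0.12      ] [ 0.45406188 -0.15858375  0.088     ]
[ 0.40912589 -0.00324823  0.07      ]
[ 0.40465835 -0.20796199  0.07      ]
[ 0.5222311   0.05405798 -0.4109514   1.98904808  0.02421003  1.10306213
 -1.47127541]
2.3 [ 0.42624039 -0.11504481  0.35989414] [-0.31389916  0.88881215  0.83812967]
```

View pics/w0.png

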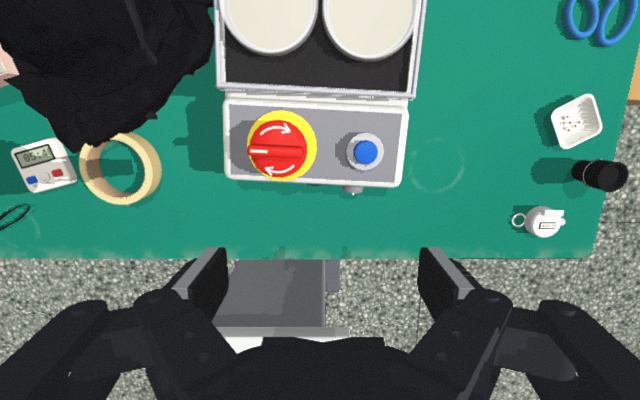

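The wrist view shows the red head at (281,147), its bar horizontal on row ~151, and the blue button at (366,152). I'll use depth to get the bar's extent.

Run:
```python
from h import *
import pickle
c=pickle.load(open("wc.pkl","rb"));d=np.load("wd.npy");p=cv2.imread("pics/w0.png").astype(int)
P=[]
for v in range(100,200):
  for u in range(215,415):
    if d[v,u]>0: P.append(np.r_[world(c,u,v,d=d[v,u]),u,v,p[v,u]])
P=np.array(P)
b,g,r=P[:,5:].T
red=(r>130)&(g<90)&(b<90); blue=(b>150)&(r<90)
bar=red&(P[:,2]>.119)
for n,m in(("red",red),("bar",bar),("blue",blue)):
  Q=P[m];print(n,len(Q),Q[:,:3].mean(0),np.median(Q[:,:3],0),Q[:,:3].min(0),Q[:,:3].max(0))
Q=P[bar][:,:2];w,v=np.linalg.eigh(np.cov(Q.T));print("bar dir",v[:,1])
deck=P[(abs(P[:,2]-.07)<.006)];print("deck",deck[:,:3].min(0),deck[:,:3].max(0),np.median(deck[:,2]))
q=p[95:195,215:415].astype(np.uint8);cv2.imwrite("pics/crop.png",cv2.resize(q,None,fx=4,fy=4,interpolation=2))
```

```text
red 2126 [ 0.46026648 -0.07074054  0.11109634] [ 0.46198374 -0.07079103  0.10772344] [ 0.43066874 -0.09792281  0.10052996] [ 0.48663607 -0.04128051  0.12668073]
bar 555 [ 0.45935365 -0.07134844  0.12379863] [ 0.45926457 -0.07236661  0.12394283] [ 0.45288029 -0.09516923  0.11916888] [ 0.46563986 -0.04211163  0.12668073]
blue 407 [ 0.4541434  -0.16041754  0.09028559] [ 0.45427182 -0.16035717  0.09025698] [ 0.44213244 -0.17179009  0.08734213] [ 0.46581216 -0.14916287  0.09239482]
bar dir [0.06015726 0.99818891]
deck [ 0.41149894 -0.20930476  0.06400179] [ 5.08439892e-01 -4.06824992e-04  7.59605690e-02] 0.06886254745369164
```

View pics/crop.png

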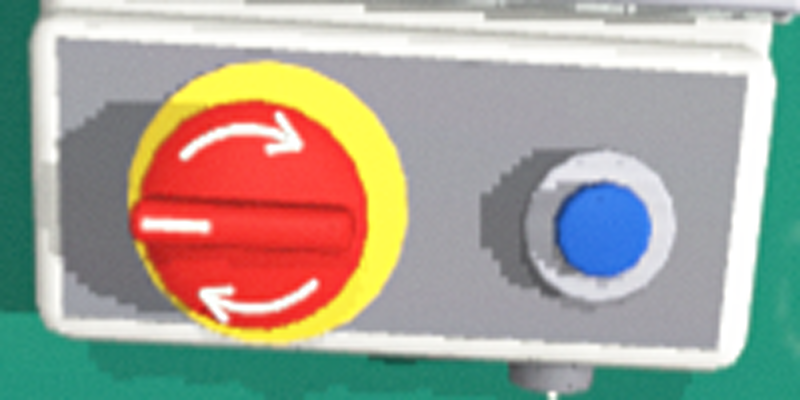

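Centre of the bar is about (0.4596, -0.0686), with yaw about -0.06. Press it with the fingers shut.

```bash
cat >> h.py <<'E'
yaw=-0.06; Q=[0,np.cos(yaw/2),np.sin(yaw/2),0]; L=env.nose_length
ex=np.array([np.cos(yaw),np.sin(yaw),0]); ey=np.array([-np.sin(yaw),np.cos(yaw),0])
C=np.array([.4596,-.0686,0]); B=np.array([.4541,-.1604,0])
def tip(o,x,y,z): return o+x*ex+y*ey+[0,0,z+L]
def show(t=''):
    s=env.get_state(); print(t,round(s['time'],2),s['tcp_pos'].round(4),'tipz',round(s['tcp_pos'][2]-L,4),s['force'].round(1))
E
python3 - <<'E'
from h import *
env.grip(0.0)
env.reach(tip(C,0,0,.17),Q); show('above')
env.movel(tip(C,0,0,.136),.08); show('near')
print(env.movel(tip(C,0,0,.110),.015,stop_force=18)); show('press')
env.dwell(.4); show()
env.movel(tip(C,0,0,.15),.08); show('up')
c=calibration("wrist");p,d=camera("wrist");cv2.imwrite("pics/w1.png",p)
E
```

```text
above 3.65 [ 0.4599 -0.069   0.2431] tipz 0.1705 [0.3 1.2 1.1]
near 4.22 [ 0.4598 -0.0688  0.209 ] tipz 0.1364 [1.3 0.1 0.2]
True
press 5.38 [ 0.46   -0.0686  0.1912] tipz 0.1186 [-2.4 -0.2 11.5]
 5.78 [ 0.4599 -0.0686  0.1912] tipz 0.1186 [-2.7 -0.1 10.2]
up 6.33 [ 0.4595 -0.0687  0.2225] tipz 0.1499 [-0.1 -0.  -0.2]
```

View pics/w1.png

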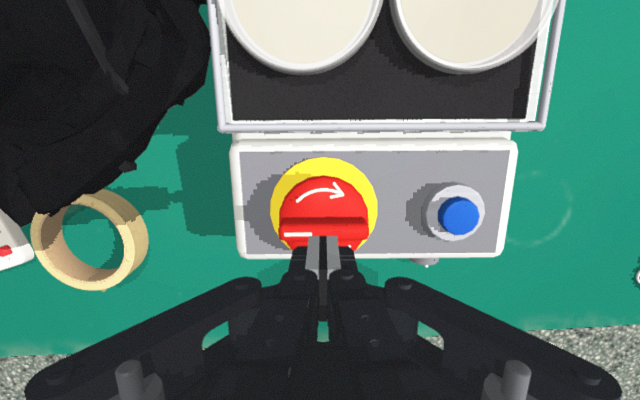

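The picture shows the press worked: the stop came at tip z 0.1186, which matches the latched bar-top height of 0.119. The shut fingertips are about 22 mm wide. Next I turn the left end (the one with the white mark) by pushing away from the robot.

Run:
```python
from h import *
y=.030; z=.1115
env.movel(tip(C,-.035,y,.15),.12)
env.movel(tip(C,-.035,y,z),.08); show('down')
print(env.movel(tip(C,-.005,y,z),.02,stop_force=2.5)); show('contact')
x=(env.get_state()['tcp_pos']-C)@ex; print(x)
print(env.movel(tip(C,x+.0165,y,z),.02,stop_force=20)); show('turned')
env.dwell(.15); show()
p,d=camera("wrist");cv2.imwrite("pics/w2.png",p)
env.movel(tip(C,-.045,y,z),.06); show('back')
env.movel(tip(C,-.045,y,.16),.12)
env.dwell(.3)
c=calibration("wrist");p,d=camera("wrist");cv2.imwrite("pics/w3.png",p)
P=np.array([world(c,u,v,d=d[v,u]) for v in range(100,300) for u in range(150,500) if d[v,u]>0 and p[v,u,2]>130 and p[v,u,1]<90 and p[v,u,0]<90])
P=P[np.linalg.norm(P[:,:2]-C[:2],axis=1)<.035]
print(len(P),P.max(0),np.percentile(P[:,2],[50,90,98]))
cv2.imwrite("pics/w23.png",cv2.resize(np.hstack([cv2.imread("pics/w2.png"),p]),(800,250)))
```

```text
down 7.55 [ 0.4267 -0.0366  0.1841] tipz 0.1115 [-0.1  0.4  0.6]
True
contact 8.52 [ 0.4452 -0.0376  0.1835] tipz 0.1109 [-1.4 -0.4 -0.1]
-0.016201411391428104
False
turned 9.51 [ 0.462  -0.0384  0.1842] tipz 0.1116 [-2.4  2.  -0.6]
 9.66 [ 0.4618 -0.0384  0.1841] tipz 0.1115 [-0.2  2.4 -1.2]
back 10.62 [ 0.4169 -0.036   0.1843] tipz 0.1117 [ 0.5 -0.2  1. ]
6082 [ 0.48752611 -0.03953472  0.12677207] [0.10780958 0.12434852 0.12527285]
```

View pics/w23.png

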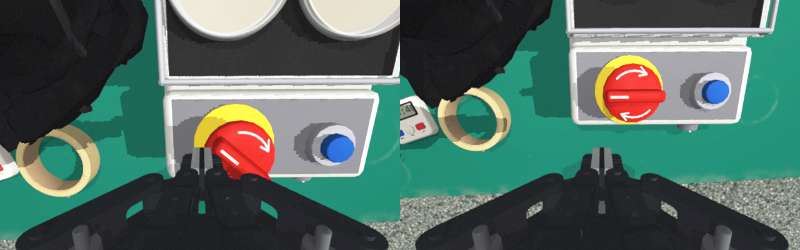

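The head turned by about 0.65 rad (left half), then sprung out and straight: bar top 0.1265, as at the start (right half). Now the reset button.

Run:
```python
from h import *
env.movel(tip(B,-.03,0,.16),.15)
c=calibration("wrist");p,d=camera("wrist")
m=(p[...,0]>150)&(p[...,2]<90); n,l,s,cc=cv2.connectedComponentsWithStats(m.astype(np.uint8))
i=[k for k in range(1,n) if s[k,4]>150]
W=[world(c,*cc[k],z=.088) for k in i]; print(W,B)
W=min(W,key=lambda w:np.linalg.norm(w[:2]-B[:2])); W[2]=0
if np.linalg.norm(W-B)>.006: W=B
env.movel(tip(W,0,0,.10),.1); show('near')
print(env.movel(tip(W,0,0,.076),.015,stop_force=20)); show('press')
env.dwell(.2)
env.movel(tip(W,0,0,.16),.1); env.movel(tip(W,-.05,0,.22),.15); env.dwell(.3); show('up')
c=calibration("wrist");p,d=camera("wrist");cv2.imwrite("pics/w4.png",p)
def zmax(m): 
    v,u=np.nonzero(m&(d>0)); P=np.array([world(c,a,b,d=d[b,a]) for a,b in zip(u,v)]); return P
P=zmax((p[...,2]>130)&(p[...,1]<90)&(p[...,0]<90)); P=P[np.linalg.norm(P[:,:2]-C[:2],axis=1)<.035]
b=P[P[:,2]>.119][:,:2]; print(P[:,2].max(),np.linalg.eigh(np.cov(b.T))[1][:,1],b.mean(0))
P=zmax((p[...,0]>150)&(p[...,2]<90)); P=P[np.linalg.norm(P[:,:2]-B[:2],axis=1)<.03]; print(P.mean(0),np.median(P[:,2]))
```

```text
[array([ 0.45396577, -0.16094936,  0.088     ])] [ 0.4541 -0.1604  0.    ]
near 13.35 [ 0.454  -0.1609  0.1728] tipz 0.1002 [0.7 0.4 0.4]
True
press 14.35 [ 0.4541 -0.161   0.1586] tipz 0.086 [-2.9 -0.3  9.8]
up 16.42 [ 0.4042 -0.1578  0.292 ] tipz 0.2194 [-0.2  0.1  0.7]
0.12632007411105195 [0.05761289 0.998339  ] [ 0.45915678 -0.07209718]
[ 0.45403075 -0.16073956  0.09030107] 0.09032660244171348
```

View pics/w4.png

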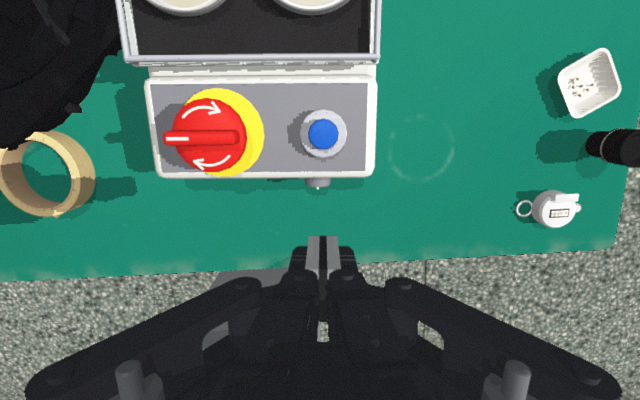

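Red is out and straight, and blue is out. However, the reset press stopped at tip z 0.086, short of the expected 0.082, so I'll press again with a higher threshold and log it.

Run:
```python
from h import *
W=np.array([.4540,-.1608,0])
env.movel(tip(W,0,0,.12),.15); env.movel(tip(W,0,0,.095),.06); env.dwell(.2); show('near')
for z in np.arange(.091,.0795,-.001):
    h=env.movel(tip(W,0,0,z),.01,stop_force=25); env.dwell(.05); show(f'{z:.3f} {h}')
    f=env.get_state()['force'][2]
    if h or f>25: break
```

```text
near 18.12 [ 0.4542 -0.1608  0.1678] tipz 0.0952 [ 0.  -0.2  0.1]
0.091 False 18.73 [ 0.4541 -0.1609  0.1637] tipz 0.0911 [0.2 0.1 2.1]
0.090 False 19.02 [ 0.4542 -0.1608  0.1627] tipz 0.0901 [ 0.7 -0.9  1.3]
0.089 False 19.32 [ 0.4541 -0.1608  0.1617] tipz 0.0891 [ 0.1 -1.   3.2]
0.088 False 19.62 [ 0.4542 -0.1608  0.1607] tipz 0.0881 [ 0.9 -0.7  4.3]
0.087 False 19.93 [ 0.4541 -0.1609  0.1597] tipz 0.0871 [ 0.1 -1.2  4. ]
0.086 False 20.23 [ 0.4541 -0.1608  0.1587] tipz 0.0861 [-0.1 -0.8  4.9]
0.085 False 20.52 [ 0.4542 -0.1608  0.1585] tipz 0.0859 [-2.8  0.6 14.2]
0.084 False 20.82 [ 0.4542 -0.1608  0.1583] tipz 0.0857 [-4.9  0.8 26.1]
```

Run:
```python
from h import *
def meas(t):
    c=calibration("wrist");p,d=camera("wrist");cv2.imwrite(f"pics/{t}.png",p)
    v,u=np.nonzero(d>0); ok=(v>60)&(v<330); v,u=v[ok][::1],u[ok][::1]
    P=np.array([world(c,a,b,d=d[b,a]) for a,b in zip(u,v)]); r=np.linalg.norm(P[:,:2]-[.454,-.1607],axis=1)
    col=p[v,u].astype(int); bl=(col[:,0]>120)&(col[:,2]<90)&(r<.016)
    ring=(r>.0155)&(r<.020)&(P[:,0]>.456)&(P[:,2]<.1); deck=(r>.025)&(r<.032)&(P[:,0]>.46)&(P[:,2]<.1)
    for n,m in(("blue",bl),("ring",ring),("deck",deck)):
        print(t,n,m.sum(),np.percentile(P[m,2],[5,50,95]).round(4) if m.sum() else '')
show(); meas("in")
W=np.array([.4540,-.1608,0])
env.movel(tip(W,0,0,.12),.1); env.movel(tip(W,-.04,0,.15),.15); env.dwell(.2); meas("out"); show()
p=cv2.imread("pics/in.png")
cv2.imwrite("pics/in_c.png",cv2.resize(p[120:320,220:420],None,fx=3,fy=3))
```

```text
20.82 [ 0.4542 -0.1608  0.1583] tipz 0.0857 [-4.9  0.8 26.1]
in blue 270 [0.0816 0.0833 0.0848]
in ring 943 [0.0793 0.0804 0.0814]
in deck 1938 [0.0681 0.0691 0.0701]
out blue 1208 [0.0889 0.0903 0.0914]
out ring 562 [0.0793 0.0804 0.0815]
out deck 1211 [0.068  0.0691 0.0701]
 22.12 [ 0.4145 -0.1583  0.2221] tipz 0.1495 [-0.7  0.2 -0.6]
```

View pics/in_c.png

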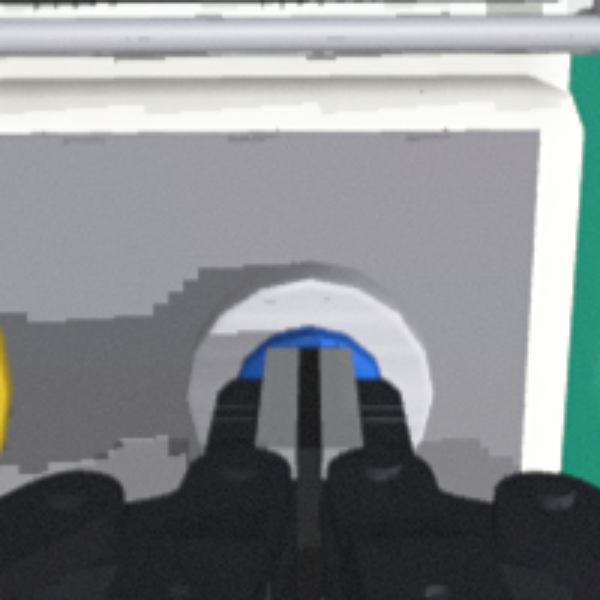

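The close-up shows the button pushed in under the tips, with the ring untouched. Its top fell from 0.090 to about 0.084, which is full travel, and it is out again now.

Run:
```python
from h import *
env.movel(tip(B,-.04,0,.25),.15); env.dwell(.3); show(); print(job.job_done())
```

```text
23.23 [ 0.414  -0.1579  0.322 ] tipz 0.2494 [-0.2  0.6  0.1]
the job is handed in; nothing more can be done
None
```

The emergency-stop test is done and handed in at 23.2 s; no verdict came back. The red button latched, was turned about 0.65 rad clockwise and sprang back out and straight; the blue reset was pressed fully in (twice, as the first press looked short) and is out again.

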